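# Turn the lidded cake tin over in its stand

### The arm

A 6-joint arm with a two-finger parallel gripper is mounted at the origin on the work surface. World frame = base frame: x ahead of the robot, y to its left, z up, the work surface at z = 0. Lengths are in m, angles in rad, forces in N, time in s.
With the tool pointing down it reaches from about 0.25 to 0.775 m from the base axis. Payload 4 kg.
Tool frame: the origin (TCP) lies midway between the tips of the shut fingers; the grasp point (between the pads) lies robot.grip_point_offset behind it (robot.grip_point_offset is the distance from the TCP to the grasp point, in m); z points along the fingers, x is the direction in which the jaws open and shut, and the axes are right-handed (so a half turn about z gives the same grasp; the last joint's range is limited). The gripper opens to 94 mm and grips with 3 to 60 N. Pads are 16 mm wide; open, the fingers measure 119 mm over their backs; the gripper's body (75 mm by 177 mm) begins 78 mm behind the grasp point.
Start: joints at [1.054, 0.087, 1.371, -0, 1.684, -0.103], TCP at [0.221, 0.504, 0.206] pointing down, gripper open.
Joint ranges: [-3.1, 3.1], [-0.76, 2.03], [0.27, 2.55], [-1.08, 4.22], [0.17, 2.65], [-2.57, 2.57]. Speed limits (rad/s): [2.79, 2.79, 3.14, 3.14, 3.14, 3.14].

### API

Orientations are given as [roll, pitch, yaw] about the fixed x, y, z axes, in that order (R = Rz(yaw) Ry(pitch) Rx(roll)).
In Python, from bench import robot, optics, finder gives the robot as it stands. The module is installed in compiled form; this text tells all that it offers.
- The arm moves only by the tool arm_command, never from a script. Its argument "plan" is a list of rows, each a list of 5 numbers: the opening, from 0 (shut) to 1 (fully open), then the shift along the world's x, y, z in m, then the turn about the world's z in degrees. A call has 1 to 10 rows; each row is the pose to reach, as a shift and turn from the pose commanded when the call began; what a row does not reach only later rows make up. A row lasts 1/8 s, in which the tool goes at most 62.5 mm and 10.7 degrees, less where a joint would pass 70% of its speed; a pose out of reach is approached as far as the arm can. A call with a gripper value outside its range is refused whole. The fingers move at their own pace and stop on an object; the grip force is fixed at half the most. Time passes only in rows, so rows that repeat a pose let the fingers close. It gives the time, the measured TCP pose, the force and the opening at its end, in the units of the state.
- robot.get_obs(): the state, without advancing time (a new reading comes with each control period).
- optics.snapshot(name): name is "scene" or "top"; returns a dict with "image" (480x640x3 uint8, red, green, blue), "fx", "fy", "cx", "cy" (pixels), "dist" ([k1, k2, p1, p2, k3] as OpenCV has them; the pictures are not rectified), "position" and "rotation" of the camera in the world. Camera axes: x right, y down, z forward; pixel columns grow to the right and rows downward; lengths in m; the calibration is good to about 2 mm. A picture is of the moment at which its call begins. There is no depth.
- robot.close_job(): hands the job in, once; it reports no verdict.
Trained networks look in the newest picture that a camera, given by its name, has taken for a name from the list of things; names that differ only in an ending like _2 or _b are one class to them, and where a whole thing is asked for, a point or a joint stands for the part that bears it (a point fixed in the world has none). Each returns a list of dicts, best first, with "p" (0 to 1); they miss things now and then, are a little off and sometimes report something else, mostly with a low value. They report only what shows in the picture. A call takes as long as a camera call. They do not tell look-alikes from the thing itself.
- finder.masks_of(label, camera): "pixels" (480x640 bool, what is visible of it) and "extent" ([left, top, right, bottom] in pixels, round what is visible of it).
The state is a dict: "time": time; "joint_positions": joint angles; "qvel": joint speeds; "joint_torque": joint torques, N m; "tool_pos": TCP position; "ee_rot": TCP orientation; "wrist_force": force on the tool from outside, world axes, zero at the start; "wrist_torque": the same for the moment, N m; "width": finger opening in m.
Only numpy, scipy, OpenCV 4.12 (cv2) and the standard library are available. Lean on these libraries where they do the work, as an engineer would, in place of code of your own. Each camera call takes 0.05 s, during which the arm holds its last target.

### The job

The cake in the lidded tin has to settle onto the lid: pinch lid and base together, lift the tin out of its stand, turn it over and gently set it back in the same stand, so that it leans on its lid with the base uppermost. The lid is only slipped on and must stay closed all the way; leave the open tin in the other stand alone.

Things in the scene. Friction and masses are not known exactly. Their poses are not given: they have to be found in the camera images.
- tin: Base (deep part, dark steel) of the lidded tin. Closed tin: flush block 100 x 90 x 40 mm (own x, y, z), 0.3 to 0.5 kg. Origin: block centre; z from base bottom (-20 mm) to lid face (+20). At first it leans 45 degrees in its stand, bottom face on the back plate, +x end down on the foot, lid facing up and, like the stand, ahead-left; the -x half overhangs freely, up and backwards, and can be pinched across z.
- lid: Loose slip-on lid (shallow part, bare metal) of that tin: a 100 x 90 mm plate 4 mm thick with a skirt reaching 14.5 mm below its outer face, 1.5 mm play on the base's neck, held on only by its weight. Origin and axes coincide with those of tin while closed, so its outer face is at z = +20 mm.
- stand_seat (a point): Fixed V stand of the lidded tin: centre of the tin when seated, lid up or down, 99.5 mm above the table. Axes: z up, y level along the valley, x level, ahead and to the left. Back plate (faces up and +x at 45 degrees, 36 mm long, under the tin's large face) and foot plate (faces up and -x, 50 mm, under its end) meet 50 mm above the table, 21 mm to +x of this point; 100 mm wide, no end stops.
- open_tin: Bystander: dark tin of the same 100 x 90 x 40 mm outside size but without a lid (its hollow inside shows), leaning in a second, equal stand. Origin: centre of its block; axes as tin, z towards the open mouth. To be left alone.
Things that resemble listed ones, but are neither listed nor needed, are in the scene too. There is more than one size of the lid; the one meant has the size given above.

How it is judged:
On the way:
1. the closed tin is lifted clear of its stand (z of tin in the frame of stand_seat above 0.04 m and distance between lid and tin below 0.009 m), for 0.1 s.
At the end, for the whole second after the job is handed in: The closed tin leans in its own stand upside down: its z axis (base to lid) 120 to 150 degrees from straight up (seated: 135), its centre within 18 mm of the seat point, the lid within 9 mm of fully closed, tin and lid released and at rest, the open tin within 30 mm of where it was (angle between tin's own z axis and vertical between 2.09 and 2.62 rad and distance between tin and stand_seat below 0.018 m and distance between lid and tin below 0.009 m and linear speed of each of tin, lid below 0.02 m/s and angular speed of each of tin, lid below 0.2 rad/s and distance of open_tin from where it was at the start of the episode below 0.03 m); the robot touches nothing.
It fails at once if the lid comes off the tin (its origin more than 12 mm from the tin's) (distance between lid and tin above 0.012 m).
It fails at once if the tin is dropped (faster than 0.7 m/s while not held) (linear speed of tin above 0.7 m/s and contact force between the fingers and tin below 0.05 N and contact force between the fingers and lid below 0.05 N).
It fails at once if the open tin is moved by more than 30 mm (distance of open_tin from where it was at the start of the episode above 0.03 m).
It also fails if it takes over 45 s, if anything falls off the work surface, if the arm or the gripper's body presses on something with over 40 N, if the wrist force passes 120 N, or if a joint passes its speed limit or range.

## Working session

There is one attempt and no reset: what is moved stays moved. The work goes in short steps, Python scripts to look and compute and a tool call to move; the robot and the scene stay as the last step left them, time stands still between calls to the robot, and variables do not carry over. Pictures are saved under pics/ and viewed, and the job is handed in when it is done.

Besides the shell and the picture viewer there is one more tool, called after "Emit:" by a JSON object that holds its "fn" and its "kwargs", one argument or row to a line. arm_command: Moves the arm, as the interface text tells. Its arguments: {"type":"object","properties":{"plan":{"type":"array","items":{"type":"array","items":{"type":"number"}}}},"required":["plan"]}

```bash
mkdir -p pics; cat > h.py <<'E'
from bench import robot, optics, finder
import numpy as np, cv2
E
python3 - <<'E'
from h import *
for n in ("scene","top"):
    s=optics.snapshot(n); cv2.imwrite(f"pics/{n}0.png",s["image"][:,:,::-1])
    print(n,s["fx"],s["fy"],s["cx"],s["cy"],s["dist"],s["position"],np.round(s["rotation"],4).tolist())
    for l in ("tin","lid","open_tin"):
        for d in finder.masks_of(l,n): print(l,round(d["p"],2),d["extent"],d["pixels"].sum())
o=robot.get_obs(); print(o, robot.grip_point_offset)
E
```

```text
scene 615.0038132898351 615.0038132898351 309.1977439490214 243.572768937548 [-0.08407212  0.          0.          0.          0.        ] [1.01893118 0.49167674 0.81790939] [-2.3781, -0.0131, 2.4296]
lid 0.77 [216.5, 178.5, 275.4, 239.9] 3201
lid 0.75 [274.7, 182.5, 303.6, 209.8] 816
lid 0.66 [162.6, 198.6, 207.3, 234.1] 963
top 514.0278994108739 514.0278994108739 311.9037455795903 238.85664417521718 [-0.00895184  0.          0.          0.          0.        ] [ 0.36820225 -0.03164137  0.97890865] [-2.9244, -0.0026, -1.5992]
tin 0.71 [346.8, 199.9, 413.0, 253.7] 744
lid 0.72 [420.9, 187.3, 460.0, 228.7] 1102
lid 0.72 [381.6, 283.8, 431.0, 329.1] 1234
lid 0.56 [340.4, 189.4, 403.8, 248.1] 2382
open_tin 0.67 [167.1, 212.3, 231.0, 270.4] 2433
{'time': 0.4, 'joint_positions': array([ 1.05387666e+00,  8.73090990e-02,  1.37090182e+00,  2.28001103e-05,
        1.68363991e+00, -1.03088180e-01]), 'qvel': array([ 0.00203183,  0.00036057, -0.00259066,  0.00014524, -0.00021847,
       -0.00046594]), 'joint_torque': array([-1.09283854e-03, -3.39511263e+01, -3.02112257e+01,  7.15632923e-02,
        2.57890468e-02, -5.45572232e-05]), 'tool_pos': array([0.22112331, 0.5035172 , 0.20534369]), 'ee_rot': array([-3.14154355e+00,  2.54467901e-04,  1.15696741e+00]), 'wrist_force': array([ 0.31416896,  0.48959133, -0.32881739]), 'wrist_torque': array([-0.00686099, -0.02831075, -0.03555729]), 'width': 0.09413918362666983} 0.0188
```

View pics/scene0.png

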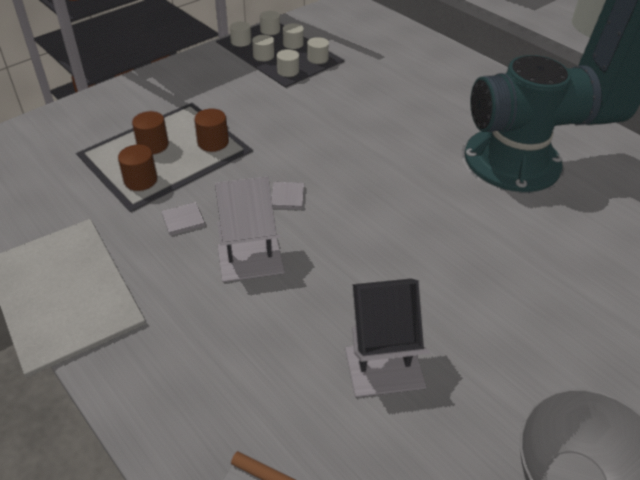

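View pics/top0.png

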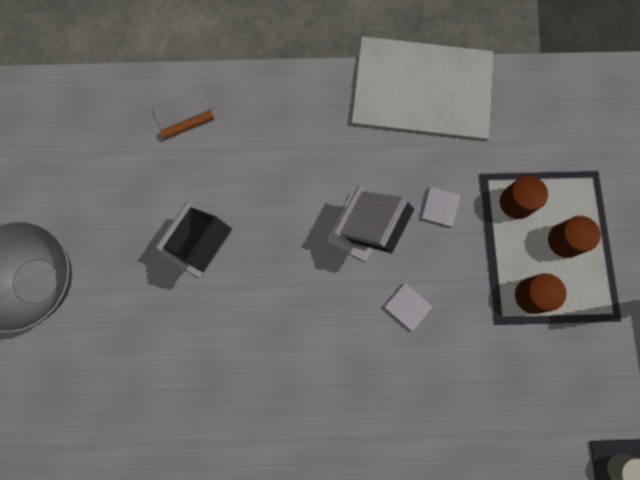

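```bash
python3 - <<'E'
import cv2
a=cv2.imread("pics/scene0.png")[150:260,140:320]; cv2.imwrite("pics/scrop.png",cv2.resize(a,None,fx=4,fy=4,interpolation=cv2.INTER_CUBIC))
a=cv2.imread("pics/top0.png")[170:350,320:480]; cv2.imwrite("pics/tcrop.png",cv2.resize(a,None,fx=3.3,fy=3.3,interpolation=cv2.INTER_CUBIC))
E
```

```text
(no output)
```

View pics/scrop.png

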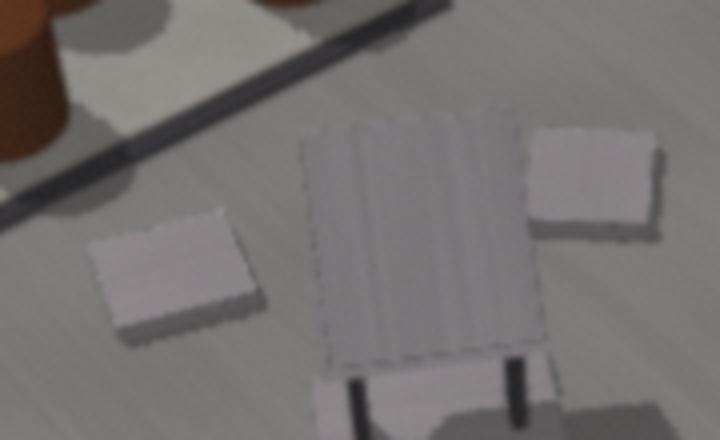

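View pics/tcrop.png

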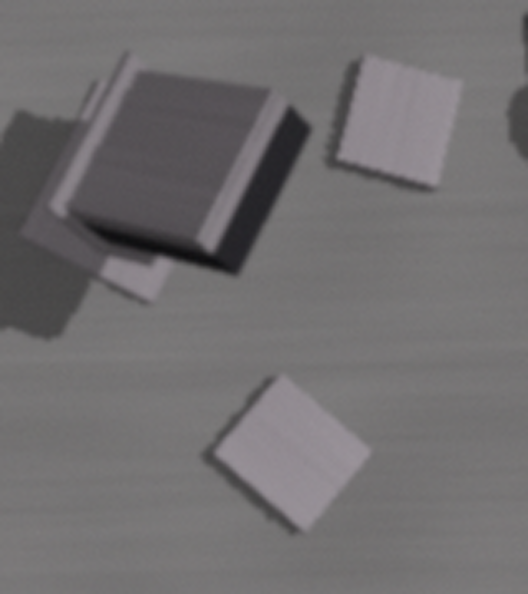

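```bash
cat > fit.py <<'E'
from h import *
from scipy.spatial.transform import Rotation as Ro
from scipy.optimize import least_squares
C={'scene':(615.0038,309.19774,243.57277,-0.08407212,[1.01893118,0.49167674,0.81790939],[-2.3781,-0.0131,2.4296]),
'top':(514.0279,311.90375,238.85664,-0.00895184,[0.36820225,-0.03164137,0.97890865],[-2.9244,-0.0026,-1.5992])}
def proj(P,n):
    f,cx,cy,k,p,r=C[n]; R=Ro.from_euler('xyz',r).as_matrix()
    rv,_=cv2.Rodrigues(R.T); t=-R.T@np.array(p)
    q,_=cv2.projectPoints(np.asarray(P,float).reshape(-1,1,3),rv,t,np.array([[f,0,cx],[0,f,cy],[0,0,1]]),np.array([k,0,0,0,0]))
    return q[:,0]
def world(L,p):
    c,s=np.cos(p[2]),np.sin(p[2]); L=np.asarray(L)
    return np.c_[p[0]+c*L[:,0]-s*L[:,1],p[1]+s*L[:,0]+c*L[:,1],L[:,2]]
E
python3 - <<'E'
from fit import *
UL,LL,BL=lambda y:(-.0212,y,.149),lambda y:(.0495,y,.0783),lambda y:(-.0495,y,.1207)
h=.045
T=[LL(h),LL(-h),UL(h),UL(-h),BL(h),BL(-h)]
tp=np.array([(68,213),(140,70),(200,245),(275,92),(238,275),(310,128)])/3.3+[320,170]
for sg in (1,-1):
    S=[UL(-h*sg),UL(h*sg),LL(h*sg),LL(-h*sg)]
    sp=np.array([(302,132),(518,110),(547,345),(327,370)])/4+[140,150]
    for use in ("both","top","scene"):
        def f(p):
            a=(proj(world(T,p),'top')-tp).ravel(); b=(proj(world(S,p),'scene')-sp).ravel()
            return np.r_[a,b] if use=="both" else a if use=="top" else b
        r=least_squares(f,[.4,-.1,.9]); print(sg,use,np.round(r.x,4),np.degrees(r.x[2]),r.cost,np.round(r.fun,1))
E
```

```text
1 both [ 0.5913 -0.1543  1.0509] 60.21361173893299 13.373653986815867 [-1.4 -1.9 -0.6 -0.7 -1.1 -1.6  0.  -1.3  0.1  0.5  1.2  0.   0.5 -1.2
 -0.1 -1.9  0.2 -1.8  1.9 -1.1]
1 top [ 0.5897 -0.1547  1.0665] 61.10406213476776 3.6025804278490856 [-1.  -0.5 -0.9  0.3 -0.4 -0.7 -0.  -0.7  0.9  1.2  1.3  0.4]
1 scene [ 0.5941 -0.152   1.0294] 58.98280916486042 0.6007667569170867 [ 0.1 -0.1 -0.1 -0.2 -0.7  0.3  0.7  0.1]
-1 both [ 0.5902 -0.1554  1.1163] 63.9569740905815 5895.0673561419435 [ -0.1   1.   -2.2   0.7   1.5  -0.9  -0.6  -2.1   3.1   0.2   1.   -1.7
  53.   -8.9 -53.9   5.  -50.7   5.4  56.9 -10.1]
-1 top [ 0.5897 -0.1547  1.0665] 61.10406213476776 3.6025804278490856 [-1.  -0.5 -0.9  0.3 -0.4 -0.7 -0.  -0.7  0.9  1.2  1.3  0.4]
-1 scene [ 0.6077 -0.1308  4.1088] 235.415188198708 1646.9906659747528 [  1.5  26.2   4.   28.1  -4.9 -28.3  -1.1 -31.2]
```

```bash
python3 - <<'E'
import numpy as np
for ph in np.radians([0,7.5,15,22.5,30,37.5,45]):
    a=40*np.sin(ph); bc=np.array([21-a*.7071,50+a*.7071])
    be=np.pi/4-ph; u=np.array([-np.sin(be),np.cos(be)]); n=np.array([np.cos(be),np.sin(be)])
    tb=bc+100*u; tip=100+25*ph/(np.pi/4); lc=bc+40*n
    t=(tip-lc[1])/u[1]; fx=lc[0]+t*u[0]; c=bc+50*u+20*n
    print(np.degrees(ph),'back',tb.round(1),'front',round(fx,1),'width',round(fx-tb[0],1),'cen',round((fx+tb[0])/2,1),'tip',tip.round(1),'tincen',c.round(1))
d=np.array([np.cos(np.radians(60.1)),np.sin(np.radians(60.1))]); print(d, np.array([.592,-.1535])-.011*d-[.2211,.5035])
E
```

```text
0.0 back [-49.7 120.7] front 27.6 width 77.3 cen -11.1 tip 100.0 tincen [-0.2 99.5]
7.499999999999999 back [-43.6 133. ] front 29.0 width 72.6 cen -7.3 tip 104.2 tincen [  2.7 105.5]
14.999999999999998 back [-36.3 143.9] front 30.4 width 66.7 cen -3.0 tip 108.3 tincen [  6.  110.6]
22.5 back [-28.1 153.2] front 32.1 width 60.2 cen 2.0 tip 112.5 tincen [  9.5 114.7]
29.999999999999996 back [-19.  160.7] front 34.2 width 53.2 cen 7.6 tip 116.7 tincen [ 13.2 117.6]
37.5 back [ -9.3 166.4] front 37.1 width 46.3 cen 13.9 tip 120.8 tincen [ 17.1 119.4]
45.0 back [  1. 170.] front 41.0 width 40.0 cen 21.0 tip 125.0 tincen [ 21. 120.]
[0.49848774 0.86689675] [ 0.36541663 -0.66653586]
```

Emit:
{"fn": "arm_command", "kwargs": {
  "plan": [
    [1,0,0,0.06,0],
    [1,0.37,-0.67,0.06,-6.2],
    [1,0.365,-0.667,0.06,-6.2],
    [1,0.365,-0.667,0.06,-6.2],
    [1,0.365,-0.667,0.06,-6.2],
    [1,0.365,-0.667,0.06,-6.2],
    [1,0.365,-0.667,0.06,-6.2],
    [1,0.365,-0.667,0.06,-6.2],
    [1,0.365,-0.667,0.06,-6.2],
    [1,0.365,-0.667,0.06,-6.2]
  ]
}}

```text
time: 1.65
tool_pos: [0.492, 0.0082, 0.2658]
ee_rot: [3.141, -0.001, 1.048]
wrist_force: [1.1, 0.6, -0.2]
width: 0.0942
```

Emit:
{"fn": "arm_command", "kwargs": {
  "plan": [
    [1,0,0,0,0],
    [1,0,0,0,0]
  ]
}}

```text
time: 1.9
tool_pos: [0.491, 0.0104, 0.2654]
ee_rot: [-3.141, -0.0, 1.048]
wrist_force: [-0.1, -0.3, -0.6]
width: 0.0941
```

Emit:
{"fn": "arm_command", "kwargs": {
  "plan": [
    [1,0.0955,-0.1735,0,0],
    [1,0.0955,-0.1735,0,0],
    [1,0.0955,-0.1735,0,0],
    [1,0.0955,-0.1735,0,0],
    [1,0.0955,-0.1735,-0.05,0],
    [1,0.0955,-0.1735,-0.05,0],
    [1,0.0955,-0.1735,-0.05,0]
  ]
}}

```text
time: 2.78
tool_pos: [0.5873, -0.1618, 0.2177]
ee_rot: [3.139, -0.001, 1.051]
wrist_force: [1.0, 0.3, 1.2]
width: 0.0943
```

```bash
python3 - <<'E'
from h import *
for n in ("scene","top"):
    s=optics.snapshot(n)["image"][:,:,::-1]
    a=s[110:310,120:360] if n=="scene" else s[130:310,280:480]
    cv2.imwrite(f"pics/{n}1.png",cv2.resize(a,None,fx=3,fy=3,interpolation=cv2.INTER_CUBIC))
print(robot.get_obs()["tool_pos"],robot.get_obs()["ee_rot"])
E
```

```text
[ 0.58806953 -0.16266363  0.2192622 ] [ 3.13576244e+00 -1.17438386e-03  1.05033036e+00]
```

View pics/scene1.png

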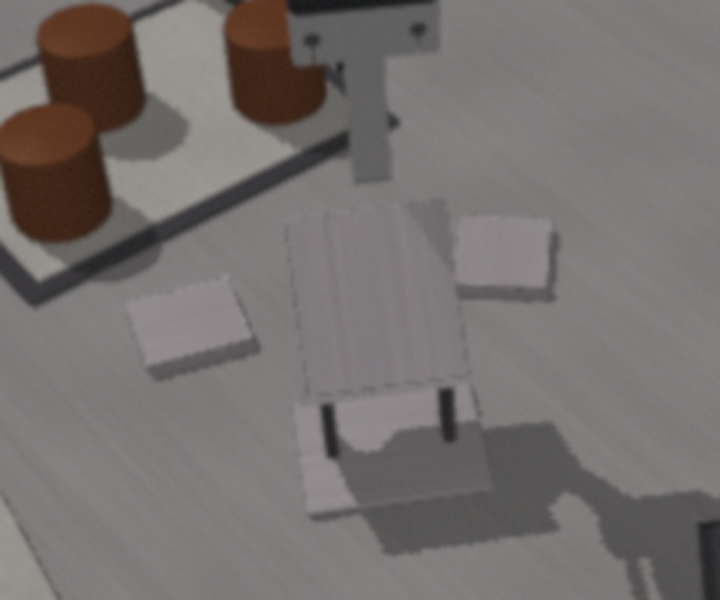

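View pics/top1.png

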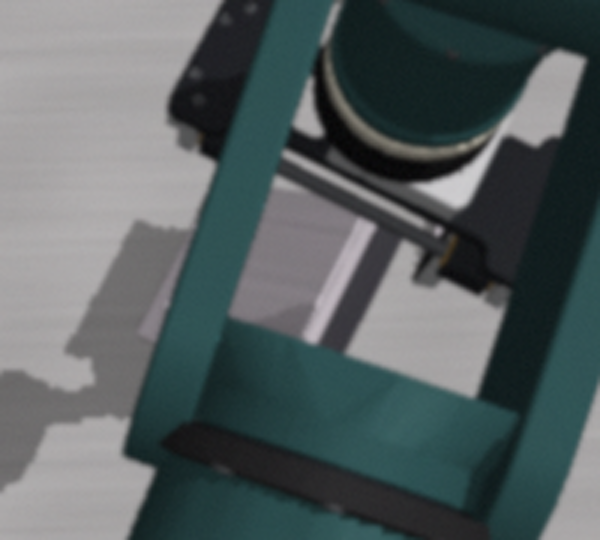

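```bash
python3 - <<'E'
from fit import *
for p in ([.592,-.1535,np.radians(60.1)],):
  print((proj(world([(-.0212,-.045,.149),(-.0212,.045,.149),(.0495,.045,.0783),(.0495,-.045,.0783)],p),'scene')-[120,110])*3)
d=np.array([.5,.866,0])
t=np.array([.588,-.1626,.2185]); e=np.array([-.866,.5,0])
print((proj([t+.0595*d,t+.0595*d+.008*e,t+.0595*d-.008*e],'scene')-[120,110])*3)
E
```

```text
[[287.79825327 216.69184577]
 [448.3566876  198.19711825]
 [470.71491714 375.01854823]
 [310.71440591 395.40048146]]
[[373.47631259 191.7883332 ]
 [389.24232874 190.00897014]
 [357.67925731 193.57411264]]
```

Emit:
{"fn": "arm_command", "kwargs": {
  "plan": [
    [1,-0.001,0,-0.04,0],
    [1,-0.001,0,-0.08,0],
    [1,-0.001,0,-0.1,0],
    [1,-0.001,0,-0.115,0],
    [1,-0.001,0,-0.115,0],
    [1,-0.001,0,-0.115,0]
  ]
}}

```text
time: 3.62
tool_pos: [0.5869, -0.1637, 0.1025]
ee_rot: [3.138, -0.001, 1.049]
wrist_force: [0.2, -0.5, 0.3]
width: 0.0943
```

```bash
python3 - <<'E'
from h import *
for n in ("scene",):
    s=optics.snapshot(n)["image"][:,:,::-1]
    a=s[110:310,120:360]
    cv2.imwrite(f"pics/{n}2.png",cv2.resize(a,None,fx=3,fy=3,interpolation=cv2.INTER_CUBIC))
print(robot.get_obs()["tool_pos"],robot.get_obs()["ee_rot"],robot.get_obs()["joint_positions"])
E
```

```text
[ 0.58684978 -0.16367451  0.10247022] [ 3.13826255e+00 -6.20799882e-04  1.04885774e+00] [-3.65081166e-01  2.55512322e-01  1.38225131e+00  9.31950162e-05
  1.50044282e+00 -1.41394427e+00]
```

View pics/scene2.png

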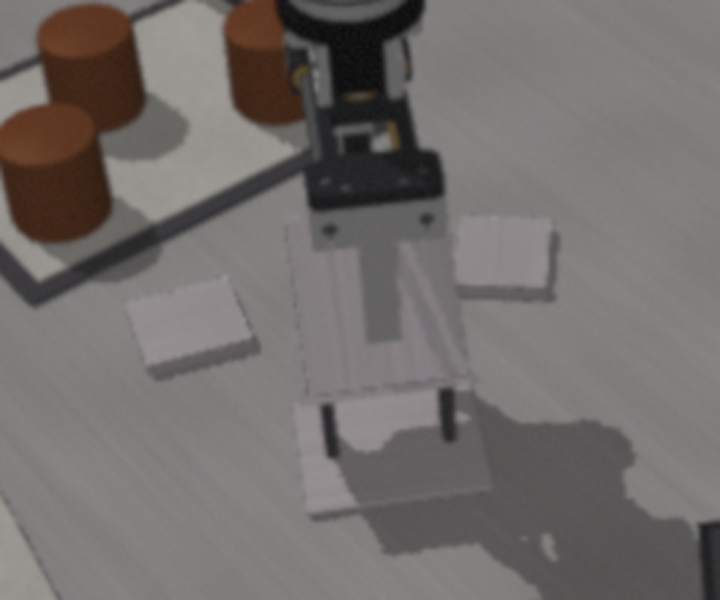

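Emit:
{"fn": "arm_command", "kwargs": {
  "plan": [
    [0.83,0,0,0,0],
    [0.83,0,0,0,0],
    [0.83,0,0,0,0]
  ]
}}

```text
time: 4.05
tool_pos: [0.5858, -0.1634, 0.1007]
ee_rot: [3.141, -0.0, 1.049]
wrist_force: [0.5, 0.6, -0.6]
width: 0.0781
```

Emit:
{"fn": "arm_command", "kwargs": {
  "plan": [
    [0.77,0.002,0.0035,0.004,0],
    [0.77,0.002,0.0035,0.004,0],
    [0.71,0.004,0.007,0.009,0],
    [0.71,0.004,0.007,0.009,0]
  ]
}}

```text
time: 4.55
tool_pos: [0.5876, -0.1607, 0.1115]
ee_rot: [3.141, 0.01, 1.046]
wrist_force: [-8.6, -8.8, 5.5]
width: 0.0669
```

```bash
python3 - <<'E'
from h import *
for n in ("scene",):
    s=optics.snapshot(n)["image"][:,:,::-1]
    a=s[110:310,120:360]
    cv2.imwrite(f"pics/{n}3.png",cv2.resize(a,None,fx=3,fy=3,interpolation=cv2.INTER_CUBIC))
o=robot.get_obs();print(o["tool_pos"],o["ee_rot"],o["wrist_force"],o["width"])
E
```

```text
[ 0.5874301  -0.16077936  0.11120184] [3.14113497 0.00959379 1.04620616] [-7.63094215 -9.4799147   5.13725556] 0.06667409212776124
```

View pics/scene3.png

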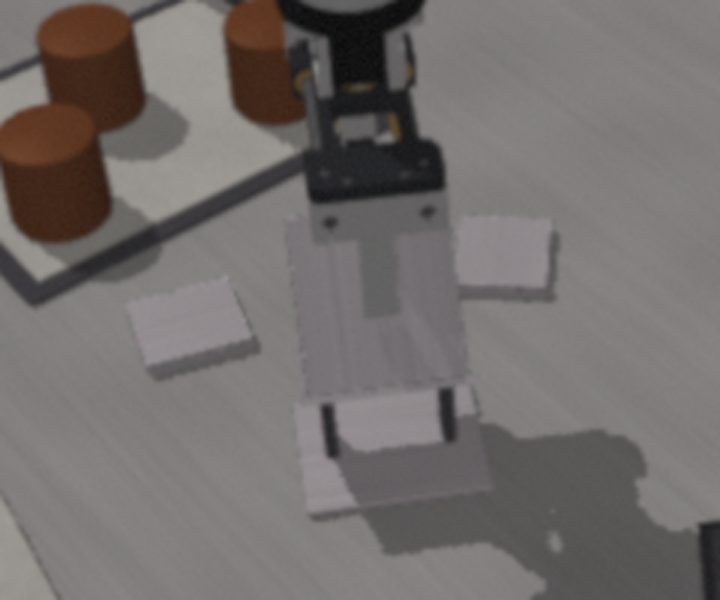

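```bash
python3 - <<'E'
import numpy as np
d=np.array([.4985,.8669])
for ph in np.radians([0,5,10,15,20,25,30,35,40,45]):
    a=40*np.sin(ph); bc=np.array([21-a*.7071,50+a*.7071])
    be=np.pi/4-ph; u=np.array([-np.sin(be),np.cos(be)]); n=np.array([np.cos(be),np.sin(be)])
    tb=bc+100*u; tip=93+tb[1]-120.7; lc=bc+40*n
    t=(tip-lc[1])/u[1]; fx=lc[0]+t*u[0]
    c=(fx+tb[0])/2; w=fx-tb[0]
    print(np.degrees(ph).round(),'w',(w/94).round(3),'cen',round(c,1),'tip',tip.round(1),'shift',((c+7.5)*d).round(1))
E
```

```text
0.0 w 0.896 cen -7.6 tip 93.0 shift [-0.  -0.1]
5.0 w 0.803 cen -8.0 tip 101.4 shift [-0.3 -0.4]
10.0 w 0.726 cen -7.2 tip 109.1 shift [0.2 0.3]
15.0 w 0.661 cen -5.2 tip 116.2 shift [1.1 2. ]
20.0 w 0.607 cen -2.4 tip 122.6 shift [2.5 4.4]
25.0 w 0.56 cen 1.2 tip 128.2 shift [4.3 7.5]
30.0 w 0.52 cen 5.4 tip 133.0 shift [ 6.4 11.2]
35.0 w 0.484 cen 10.2 tip 137.0 shift [ 8.8 15.3]
40.0 w 0.453 cen 15.4 tip 140.1 shift [11.4 19.8]
45.0 w 0.426 cen 21.0 tip 142.3 shift [14.2 24.7]
```

Emit:
{"fn": "arm_command", "kwargs": {
  "plan": [
    [1,0,0,0,0],
    [1,-0.002,-0.0035,0,0],
    [1,-0.002,-0.0035,-0.0165,0],
    [1,-0.002,-0.0035,-0.0165,0],
    [0.92,-0.002,-0.0035,-0.0165,0],
    [0.9,-0.002,-0.0035,-0.0165,0]
  ]
}}

```text
time: 5.35
tool_pos: [0.5878, -0.1598, 0.0931]
ee_rot: [-3.142, 0.0, 1.049]
wrist_force: [-1.1, 0.2, 0.4]
width: 0.0847
```

Emit:
{"fn": "arm_command", "kwargs": {
  "plan": [
    [0.84,0,0,0,0],
    [0.78,-0.0002,-0.0003,0.0084,0],
    [0.7,0.0002,0.0003,0.016,0],
    [0.63,0.001,0.002,0.023,0],
    [0.58,0.0025,0.0045,0.0296,0],
    [0.58,0.0025,0.0045,0.0296,0]
  ]
}}

```text
time: 6.1
tool_pos: [0.5909, -0.1555, 0.1243]
ee_rot: [3.139, -0.0, 1.049]
wrist_force: [-1.9, -1.8, 5.9]
width: 0.0547
```

```bash
cat > snap.py <<'E'
from h import *
import sys
k=sys.argv[1]
s=optics.snapshot("scene")["image"][:,:,::-1]
cv2.imwrite(f"pics/s{k}.png",cv2.resize(s[110:310,120:360],None,fx=3,fy=3,interpolation=cv2.INTER_CUBIC))
o=robot.get_obs();print(o["tool_pos"],o["ee_rot"],o["wrist_force"],o["width"],o["time"])
E
python3 snap.py 4
```

```text
[ 0.59080186 -0.15561963  0.12415491] [ 3.13929802e+00 -1.78219359e-05  1.04890115e+00] [-1.38768436 -2.10643484  6.20895419] 0.054603589872373556 6.15
```

View pics/s4.png

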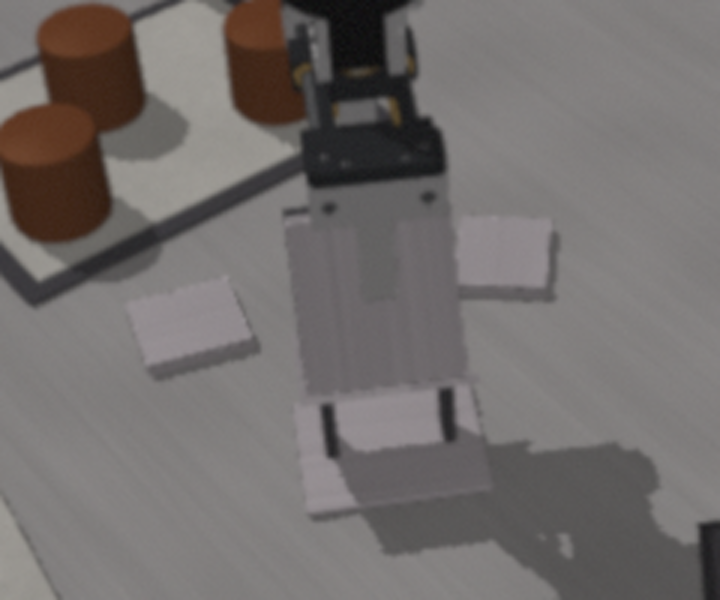

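```bash
python3 - <<'E'
from fit import *
p=[.592,-.1535,np.radians(60.1)]
for ph in np.radians([0,10,20,30]):
    a=40*np.sin(ph); bc=np.array([21-a*.7071,50+a*.7071])
    be=np.pi/4-ph; u=np.array([-np.sin(be),np.cos(be)]); n=np.array([np.cos(be),np.sin(be)])
    L=[bc+100*u,bc+100*u+40*n,bc+40*n]
    P=[(q[0]/1e3,y,q[1]/1e3) for q in L for y in(-.045,.045)]
    print(np.degrees(ph),((proj(world(P,p),'scene')-[120,110])*3).round().tolist())
E
python3 - <<'E'
import cv2
a=cv2.imread("pics/s4.png")[120:480,230:520]; cv2.imwrite("pics/s4c.png",cv2.resize(a,None,fx=1.6,fy=1.6))
E
```

```text
0.0 [[288.0, 222.0], [443.0, 204.0], [288.0, 216.0], [448.0, 198.0], [311.0, 395.0], [471.0, 375.0]]
10.0 [[287.0, 210.0], [444.0, 192.0], [288.0, 217.0], [451.0, 198.0], [311.0, 395.0], [471.0, 375.0]]
20.0 [[286.0, 204.0], [446.0, 185.0], [289.0, 223.0], [454.0, 203.0], [311.0, 395.0], [470.0, 375.0]]
29.999999999999996 [[286.0, 203.0], [448.0, 184.0], [290.0, 234.0], [458.0, 215.0], [311.0, 395.0], [470.0, 375.0]]
```

View pics/s4c.png

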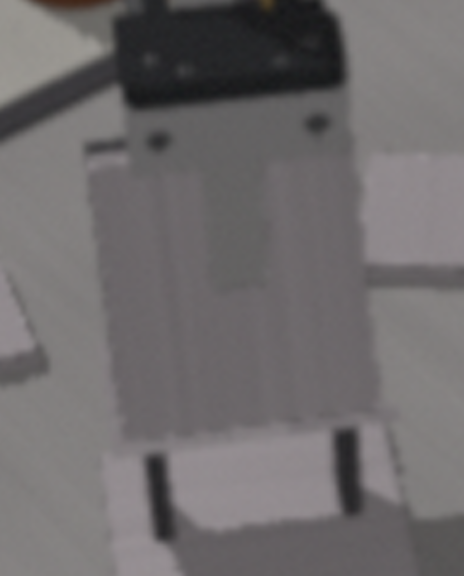

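Emit:
{"fn": "arm_command", "kwargs": {
  "plan": [
    [0.54,0.0018,0.003,0.0056,0],
    [0.5,0.0039,0.0068,0.0104,0],
    [0.46,0.0063,0.011,0.0144,0],
    [0.43,0.0089,0.0155,0.0175,0],
    [0.4,0.0117,0.0203,0.02,0],
    [0.2,0.0117,0.0203,0.02,0],
    [0.2,0.0117,0.0203,0.02,0]
  ]
}}

```text
time: 7.02
tool_pos: [0.6017, -0.1368, 0.1458]
ee_rot: [3.139, 0.003, 1.048]
wrist_force: [-5.7, -4.6, 12.9]
width: 0.042
```

```bash
python3 snap.py 5
```

```text
[ 0.60165433 -0.13675785  0.14579947] [3.1385746  0.00329462 1.0480687 ] [-5.2355369  -3.83832898 11.73425526] 0.04188042055271133 7.075
```

View pics/s5.png

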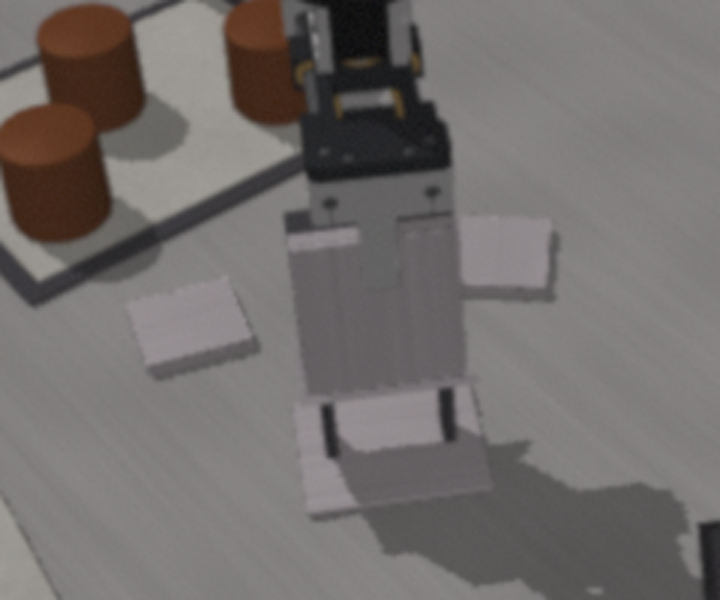

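Emit:
{"fn": "arm_command", "kwargs": {
  "plan": [
    [0.2,0,0,0.005,0],
    [0.2,0,0,0.01,0],
    [0.2,0,0,0.015,0],
    [0.2,0,0,0.02,0],
    [0.2,0,0,0.02,0]
  ]
}}

```text
time: 7.7
tool_pos: [0.6023, -0.1349, 0.1629]
ee_rot: [3.141, -0.0, 1.049]
wrist_force: [-0.9, 0.2, -4.7]
width: 0.0417
```

```bash
python3 snap.py 6
```

```text
[ 0.60210087 -0.13485122  0.16265874] [ 3.14144325e+00 -3.29797605e-04  1.04903536e+00] [-0.72952209 -0.49630081 -3.01282271] 0.04154094054554263 7.75
```

View pics/s6.png

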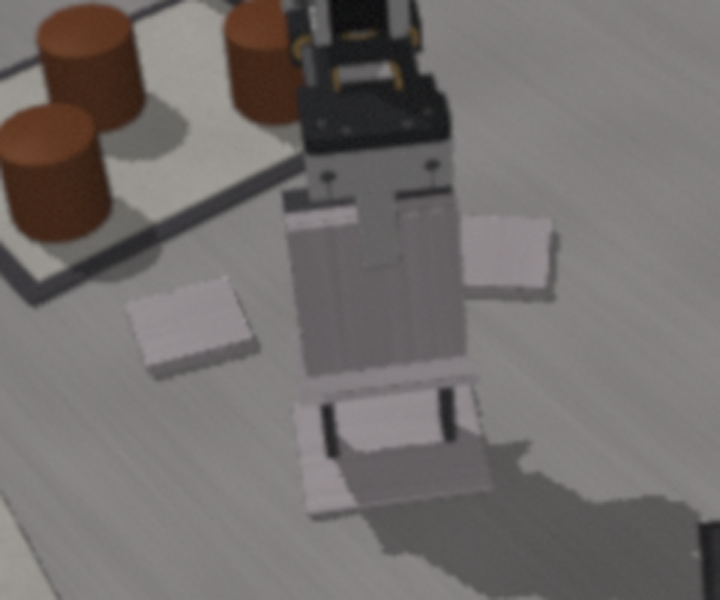

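Emit:
{"fn": "arm_command", "kwargs": {
  "plan": [
    [0.2,0,0,0.02,0],
    [0.2,0,0,0.04,0],
    [0.2,0,0,0.06,0],
    [0.2,0,0,0.08,0],
    [0.2,0,0,0.08,-8],
    [0.2,0,0,0.08,-16],
    [0.2,0,0,0.08,-24],
    [0.2,0,0,0.08,-32],
    [0.2,0,0,0.08,-36],
    [0.2,0,0,0.08,-36]
  ]
}}

```text
time: 9.0
tool_pos: [0.6018, -0.135, 0.2423]
ee_rot: [-3.141, 0.0, 0.421]
wrist_force: [0.3, 0.7, -3.1]
width: 0.0417
```

```bash
python3 snap.py 7
```

```text
[ 0.60186201 -0.13495237  0.24230948] [-3.14117175e+00  2.36528777e-04  4.21744649e-01] [ 0.49680243  0.49940498 -3.17947835] 0.04155195578565858 9.05
```

View pics/s7.png

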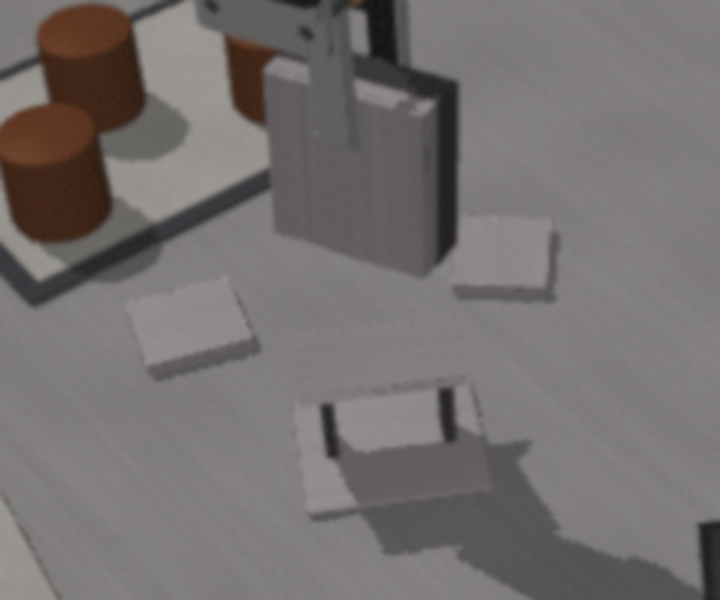

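Emit:
{"fn": "arm_command", "kwargs": {
  "plan": [
    [0.2,0,0,0,-9],
    [0.2,0,0,0,-18],
    [0.2,0,0,0,-27],
    [0.2,0,0,0,-36],
    [0.2,0,0,0,-45],
    [0.2,0,0,0,-54],
    [0.2,0,0,0,-63],
    [0.2,0,0,0,-70],
    [0.2,0,0,0,-72],
    [0.2,0,0,0,-72]
  ]
}}

```text
time: 10.3
tool_pos: [0.6019, -0.135, 0.2426]
ee_rot: [-3.142, 0.0, -0.834]
wrist_force: [0.1, 0.3, -3.2]
width: 0.0414
```

Emit:
{"fn": "arm_command", "kwargs": {
  "plan": [
    [0.2,0,0,0,-9],
    [0.2,0,0,0,-18],
    [0.2,0,0,0,-27],
    [0.2,0,0,0,-36],
    [0.2,0,0,0,-45],
    [0.2,0,0,0,-54],
    [0.2,0,0,0,-63],
    [0.2,0,0,0,-70],
    [0.2,0,0,0,-72],
    [0.2,0,0,0,-72]
  ]
}}

```text
time: 11.55
tool_pos: [0.602, -0.135, 0.2426]
ee_rot: [-3.142, -0.0, -2.091]
wrist_force: [-0.2, -0.4, -2.9]
width: 0.0413
```

```bash
python3 snap.py 8; python3 -c "
from h import *
s=optics.snapshot('top')['image'][:,:,::-1]; cv2.imwrite('pics/t8.png',cv2.resize(s[130:310,280:480],None,fx=3,fy=3))"
```

```text
[ 0.60196045 -0.13498598  0.24258507] [ 3.14153382e+00 -3.76403574e-05 -2.09101974e+00] [ 0.32301897  0.08337172 -3.58931927] 0.041469699791855115 11.6
```

View pics/s8.png

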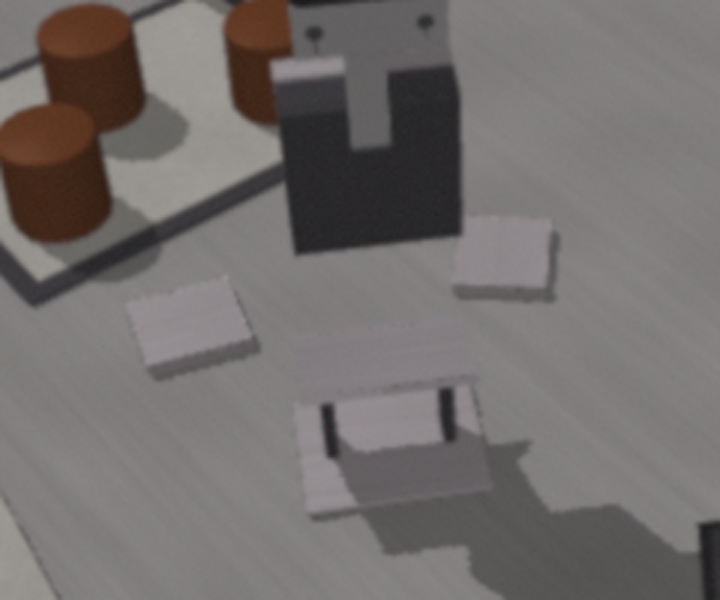

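View pics/t8.png

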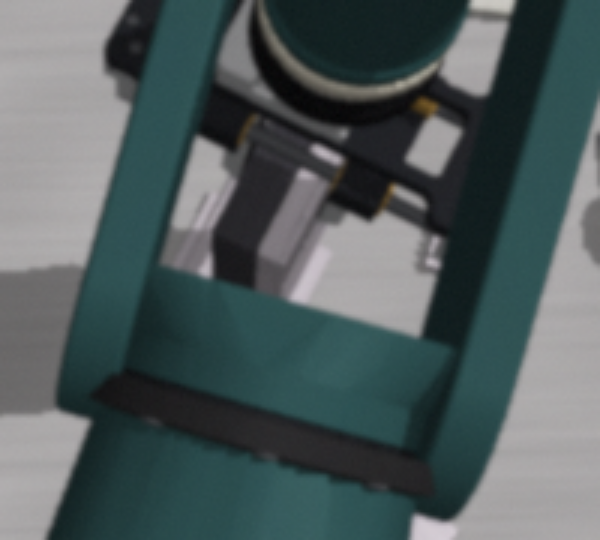

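```bash
python3 - <<'E'
from fit import *
p0=[.592,-.1535,np.radians(60.1)]
obs=np.array([(296,254),(461,233),(280,112),(459,97),(270,63)])/3+[120,110]
def pts(q):
    xc,zc,al,yc=q; u=np.array([-np.sin(al),np.cos(al)]); n=np.array([np.cos(al),np.sin(al)]) # n toward +x (base side)
    c=np.array([xc,zc]); f=lambda a,b,y:((c+a*u+b*n)[0],y+yc,(c+a*u+b*n)[1])
    return [f(-.05,.02,-.045),f(-.05,.02,.045),f(.05,.02,-.045),f(.05,.02,.045),f(.05,-.02,-.045)]
for fixx in (1,0):
    g=lambda q:np.r_[(proj(world(pts(q),p0),'scene')-obs).ravel(),(q[0]-.021)*(3000 if fixx else 300)]
    r=least_squares(g,[.021,.22,0,0]); print(r.x,np.degrees(r.x[2]),r.fun.round(1))
E
```

```text
[ 0.02097961  0.22256081 -0.11012866  0.00059668] -6.309907403499517 [-0.6  0.1  0.8  0.4 -0.9  1.1  0.8 -0.5  0.  -1.  -0.1]
[ 0.01917142  0.22109288 -0.10770157  0.00069205] -6.170845146228142 [-0.6  0.1  0.8  0.4 -0.9  1.1  0.7 -0.5  0.1 -0.9 -0.5]
```

Emit:
{"fn": "arm_command", "kwargs": {
  "plan": [
    [0.2,0.0015,0.0025,-0.03,0],
    [0.2,0.0015,0.0025,-0.06,0],
    [0.2,0.0015,0.0025,-0.08,0],
    [0.2,0.0015,0.0025,-0.09,0],
    [0.2,0.0015,0.0025,-0.096,0],
    [0.2,0.0015,0.0025,-0.096,0]
  ]
}}

```text
time: 12.4
tool_pos: [0.6036, -0.1326, 0.1469]
ee_rot: [-3.141, 0.0, -2.093]
wrist_force: [0.3, -0.3, -3.3]
width: 0.0417
```

```bash
python3 snap.py 9
```

```text
[ 0.60388363 -0.1326373   0.14750338] [-3.14019549e+00  2.04209374e-04 -2.09259361e+00] [-0.46729589  0.47446226 -3.21347773] 0.041536151120812964 12.45
```

View pics/s9.png

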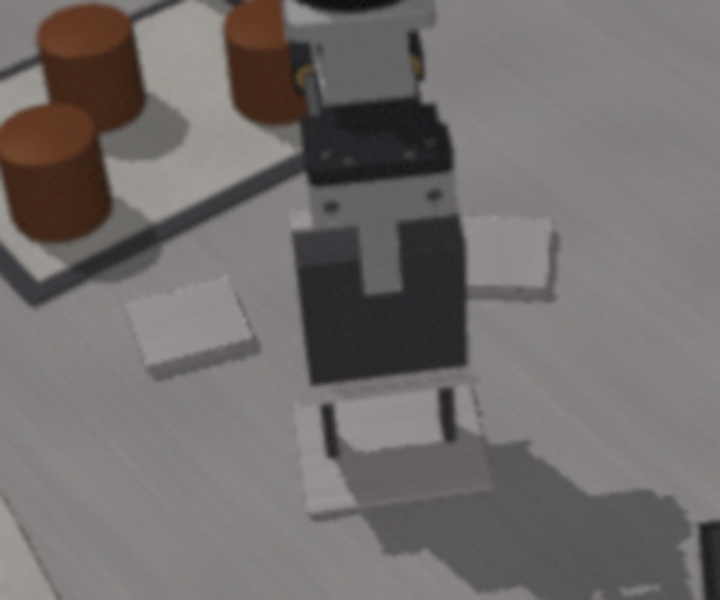

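Emit:
{"fn": "arm_command", "kwargs": {
  "plan": [
    [0.2,0,0,-0.002,0],
    [0.2,0,0,-0.004,0],
    [0.2,0,0,-0.004,0]
  ]
}}

```text
time: 12.82
tool_pos: [0.6043, -0.1323, 0.1439]
ee_rot: [-3.139, 0.001, -2.093]
wrist_force: [1.3, 1.4, -0.1]
width: 0.0415
```

Emit:
{"fn": "arm_command", "kwargs": {
  "plan": [
    [0.2,0,0,-0.0015,0],
    [0.2,0,0,-0.003,0],
    [0.2,0,0,-0.003,0]
  ]
}}

```text
time: 13.2
tool_pos: [0.6052, -0.132, 0.143]
ee_rot: [-3.136, 0.003, -2.092]
wrist_force: [0.8, 2.2, 7.0]
width: 0.0415
```

Emit:
{"fn": "arm_command", "kwargs": {
  "plan": [
    [0.2,-0.002,-0.0035,0,0],
    [0.2,-0.004,-0.007,0,0],
    [0.2,-0.004,-0.007,0,0]
  ]
}}

```text
time: 13.58
tool_pos: [0.6021, -0.1378, 0.1438]
ee_rot: [-3.135, 0.006, -2.091]
wrist_force: [1.3, 5.0, 8.8]
width: 0.0403
```

```bash
python3 snap.py 10
```

```text
[ 0.60210692 -0.13779529  0.14373989] [-3.13511511  0.00593912 -2.09092212] [1.72202838 5.62942153 7.78055362] 0.04010074534938273 13.625
```

View pics/s10.png

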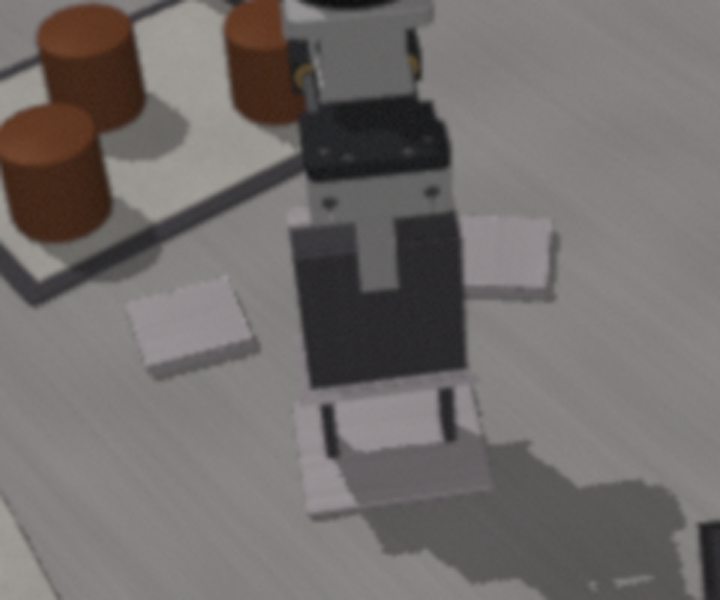

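Emit:
{"fn": "arm_command", "kwargs": {
  "plan": [
    [0.45,-0.001,-0.0017,0,0],
    [0.48,-0.0026,-0.0045,-0.002,0],
    [0.5,-0.0026,-0.0045,-0.003,0],
    [0.52,-0.005,-0.0087,-0.005,0],
    [0.54,-0.005,-0.0087,-0.007,0],
    [0.54,-0.005,-0.0087,-0.007,0]
  ]
}}

```text
time: 14.38
tool_pos: [0.5937, -0.149, 0.1318]
ee_rot: [3.14, -0.002, -2.094]
wrist_force: [-0.7, 0.2, -0.6]
width: 0.0507
```

```bash
python3 snap.py 11
```

```text
[ 0.59383187 -0.14878715  0.13188538] [ 3.14032920e+00 -1.40797917e-03 -2.09338748e+00] [-0.12770878 -0.68082211  0.13061805] 0.05067389268539479 14.425
```

View pics/s11.png

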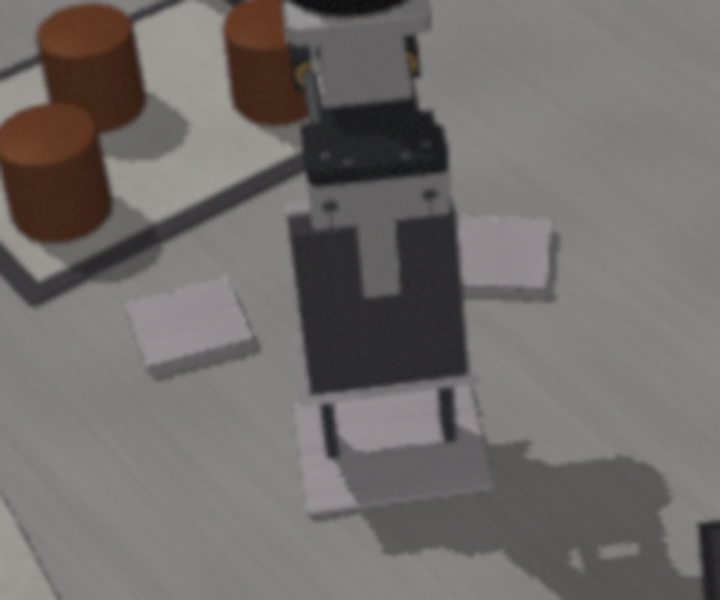

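Emit:
{"fn": "arm_command", "kwargs": {
  "plan": [
    [0.56,-0.001,-0.0018,-0.0024,0],
    [0.58,-0.0021,-0.0036,-0.0048,0],
    [0.605,-0.003,-0.0052,-0.0076,0],
    [0.63,-0.0039,-0.0068,-0.0104,0],
    [0.655,-0.0046,-0.008,-0.0136,0],
    [0.68,-0.0053,-0.0092,-0.0168,0],
    [0.71,-0.0058,-0.01,-0.02,0],
    [0.745,-0.0063,-0.0109,-0.0239,0],
    [0.745,-0.0063,-0.0109,-0.0239,0]
  ]
}}

```text
time: 15.55
tool_pos: [0.5879, -0.1595, 0.1082]
ee_rot: [3.141, -0.001, -2.093]
wrist_force: [-0.9, -1.3, 0.2]
width: 0.0704
```

```bash
python3 snap.py 12
```

```text
[ 0.58794242 -0.15931742  0.10835089] [ 3.14115516e+00 -4.56616052e-04 -2.09304487e+00] [-0.16881059 -2.86762852  0.21757822] 0.07023600283056249 15.6
```

View pics/s12.png

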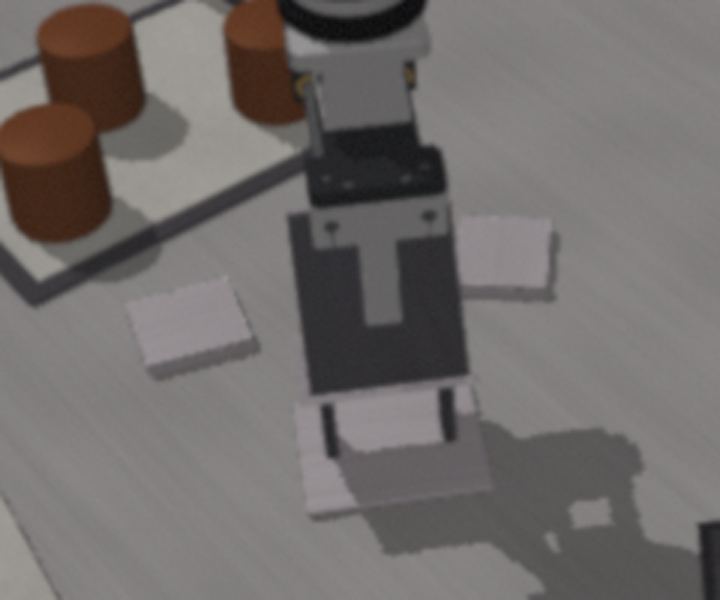

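Emit:
{"fn": "arm_command", "kwargs": {
  "plan": [
    [0.78,-0.0002,-0.0004,-0.0038,0],
    [0.82,-0.0004,-0.0007,-0.0077,0],
    [0.87,-0.0003,-0.0006,-0.012,0],
    [0.92,-0.0002,-0.0004,-0.016,0],
    [0.92,-0.0002,-0.0004,-0.016,0],
    [0.96,-0.0002,-0.0004,-0.016,0],
    [1,-0.0002,-0.0004,-0.016,0],
    [1,-0.0002,-0.0004,-0.016,0]
  ]
}}

```text
time: 16.6
tool_pos: [0.5881, -0.1593, 0.0929]
ee_rot: [-3.141, 0.0, -2.093]
wrist_force: [0.9, 0.3, 0.1]
width: 0.094
```

```bash
python3 snap.py 13
```

```text
[ 0.58808153 -0.15933189  0.09282282] [-3.14143610e+00  2.24387161e-04 -2.09261697e+00] [-0.16356562  0.23276785 -0.8089405 ] 0.09412122172658409 16.65
```

View pics/s13.png

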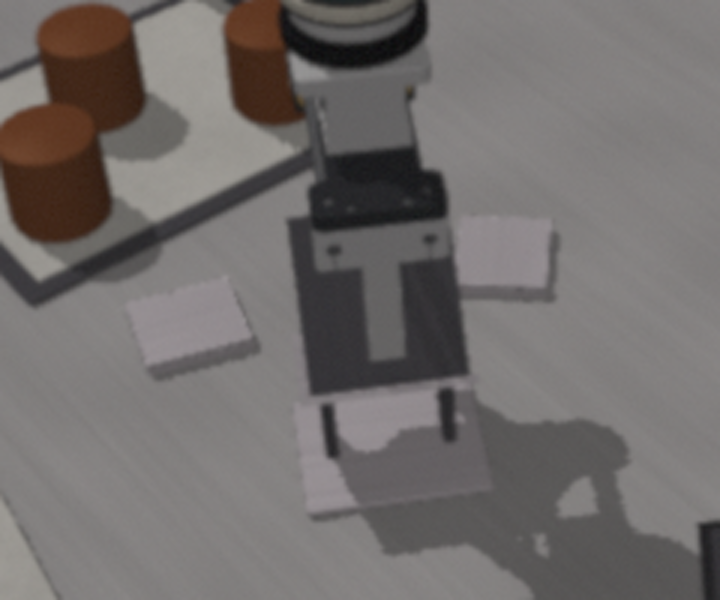

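Emit:
{"fn": "arm_command", "kwargs": {
  "plan": [
    [1,0,0,0.01,0],
    [1,0,0,0.03,0],
    [1,0,0,0.06,0],
    [1,0,0,0.1,0],
    [1,0,0,0.15,0],
    [1,-0.05,0.05,0.18,0],
    [1,-0.1,0.1,0.18,0],
    [1,-0.15,0.15,0.18,0],
    [1,-0.2,0.2,0.18,0],
    [1,-0.2,0.2,0.18,0]
  ]
}}

```text
time: 17.9
tool_pos: [0.3861, 0.042, 0.2742]
ee_rot: [-3.139, 0.002, -2.092]
wrist_force: [0.1, 0.3, 0.8]
width: 0.0938
```

```bash
python3 snap.py 14;  python3 -c "
from h import *
s=optics.snapshot('top')['image'][:,:,::-1]; cv2.imwrite('pics/t14.png',s); cv2.imwrite('pics/t14c.png',cv2.resize(s[150:290,290:470],None,fx=4,fy=4,interpolation=cv2.INTER_CUBIC))"
```

```text
[0.38400848 0.0441562  0.27487885] [-3.14104129  0.00327982 -2.08874897] [-1.71667566  1.83459716 -0.83077375] 0.09399286844594504 17.95
```

View pics/s14.png

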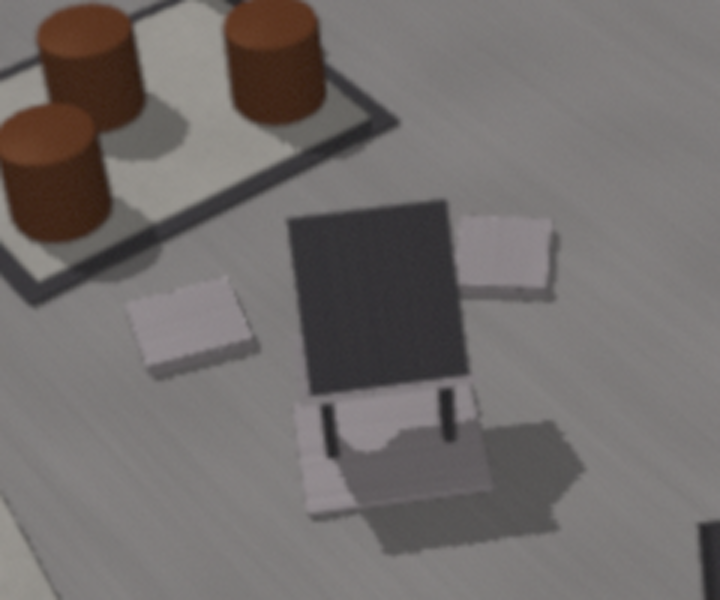

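View pics/t14c.png

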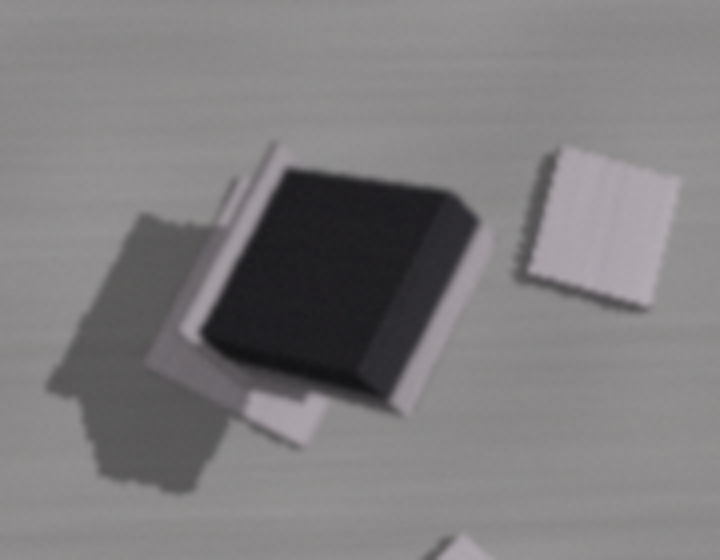

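```bash
python3 - <<'E'
from fit import *
p0=[.592,-.1535,np.radians(60.1)]
oS=np.array([(289,218),(446,202),(469,377),(311,394)])/3+[120,110]
oT=np.array([(288,168),(450,192),(203,332),(358,376),(490,232),(403,414)])/4+[290,150]
def P(q,L):
    c=np.array([q[0],q[1]]);b=q[2];u=np.array([-np.sin(b),np.cos(b)]);n=np.array([np.cos(b),np.sin(b)])
    return [((c+a*u+m*n)[0],y+q[3],(c+a*u+m*n)[1]) for a,m,y in L]
S=[(.05,.02,-.045),(.05,.02,.045),(-.05,.02,.045),(-.05,.02,-.045)]
T=[(-.05,.02,-.045),(.05,.02,-.045),(-.05,.02,.045),(.05,.02,.045),(.05,-.02,-.045),(.05,-.02,.045)]
f=lambda q:np.r_[(proj(world(P(q,S),p0),'scene')-oS).ravel(),(proj(world(P(q,T),p0),'top')-oT).ravel()]
r=least_squares(f,[0,.0995,.78,0]);print(r.x,np.degrees(r.x[2]),r.fun.round(1))
a=cv2.imread('pics/top0.png')[190:290,150:250].astype(int);b=cv2.imread('pics/t14.png')[190:290,150:250].astype(int);print("open tin diff",abs(a-b).mean(), abs(a-b).max())
E
```

```text
[-1.31326958e-03  9.69506805e-02  7.67377448e-01  3.29144683e-04] 43.96748905844436 [-0.1  0.4  1.  -0.5  0.7  0.   0.2  1.1  0.  -0.7  0.3 -1.1 -1.4  0.3
 -0.6 -1.2  2.3  1.2  1.1  0.5]
open tin diff 24.285933333333332 102
```

Emit:
{"fn": "arm_command", "kwargs": {
  "plan": [
    [1,0,0,0,0],
    [1,0,0,0,0]
  ]
}}

```text
time: 18.25
tool_pos: [0.3886, 0.0398, 0.2727]
ee_rot: [3.141, -0.0, -2.094]
wrist_force: [0.7, -0.2, -0.7]
width: 0.0942
```

View pics/t14.png

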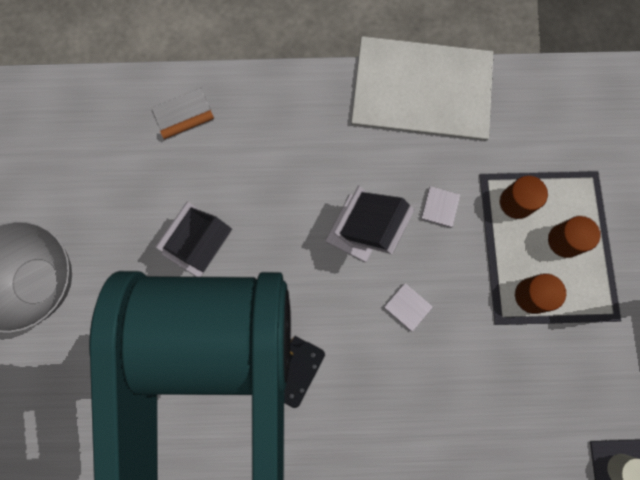

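The open tin is still at pixel (195,240) in the top view, the same as at the start. The image difference came from exposure and from the arm covering part of the patch. The tin is seated with its base uppermost, the lid is closed under it, and the arm is clear.

```bash
python3 -c "
from h import *
print(robot.close_job())"
```

```text
the job is handed in; nothing more can be done
None
```

The tin is back in its own stand, upside down on its lid with the base uppermost, and I handed the job in at about 18 s of the 45 s allowed. The hand-in gives no verdict, so the result rests on my own checks below.

- **How it was done:** I pinched the tin across lid and base, tilting it upright in the V as the fingers closed. I then lifted it about 0.1 m, turned it 180° about the vertical and lowered it back into the V. The fingers opened in small steps so it leaned back onto its lid without dropping.
- **Seating:** a fit to the last pictures puts the tin's z axis about 136° from straight up. Its centre is about 3 mm from the seat point; pixel residuals were mostly within 1–1.5 px, with one at 2.3.
- **Lid:** in the pictures it looks flush and closed throughout. I did not measure the gap separately.
- **Open tin:** it is at the same pixels as at the start. A simple image-difference check disagreed (mean 24), because the exposure had changed and the arm covered part of the patch, so I settled it by eye.
- **What went wrong on the way:**
  - The first pinch jammed, with about 12 N on the wrist and the tin not turning. I reopened, went deeper and raised the gripper as it closed, and then it turned.
  - The tin also hung about 6° off vertical in the grip. I straightened it by easing it against the back plate before releasing.
- **At hand-in:** the gripper was open, about 0.28 m away and touching nothing.

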